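Pin the hidden carriage of a clock-movement fixture

ROBOT

A 6-joint arm with a two-finger parallel gripper is mounted at the origin on the work surface. World frame = base frame: x ahead of the robot, y to its left, z up, the work surface at z = 0. Lengths are in m, angles in degrees, forces in N, time in s.
With the tool pointing down it reaches from about 0.4 to 0.825 m from the base axis. Payload 7 kg.
Tool frame: the origin (TCP) lies on the centre line of the jaws, within the pads' length; the fingertips stand 14 mm ahead of it and the grasp point (between the pads) lies 5 mm behind it; z points along the fingers, y is the line along which they close (so a half turn about z gives the same grasp; the last joint's range is limited). The gripper opens to 88 mm and grips with 3 to 60 N. Pads are 19 mm wide; open, the fingers measure 130 mm over their backs; the gripper's body (78 mm by 193 mm) begins 47 mm behind the grasp point.
Start: joints at [90.418, 20.546, 0.682, 0, -70.136, -16.507], TCP at [0.187, 0.649, 0.241] pointing down, gripper open.
Joint ranges: [-176.03, 176.03], [-82.01, 121.73], [-58.28, 71.71], [-173.87, 95.51], [-174.79, -0.11], [-173.66, 173.66]. Speed limits (degrees/s): [136.94, 136.94, 172.46, 180, 180, 180].

INTERFACE

Orientations are given as [roll, pitch, yaw] about the fixed x, y, z axes, in that order (R = Rz(yaw) Ry(pitch) Rx(roll)).
In Python, from plant import r gives the robot as it stands.
- The arm moves only by the tool send_rows, never from a script. Its argument "steps" is a list of rows, each an object with "dp": the shift along the tool's x, y, z in mm, a list of three; "roll": the turn about the tool's z in rad; "jaw": the opening in per cent of the stroke, from 0 (shut) to 100 (fully open). In form: [{"dp": [tx, ty, tz], "roll": roll, "jaw": jaw}, ...]. A call has 1 to 5 rows; each row is the pose to reach, as a shift and turn from the pose commanded when the call began, along the tool's axes at that moment; what a row does not reach only later rows make up. A row lasts 1/8 s, in which the tool goes at most 62.5 mm and 10.7 degrees, less where a joint would pass 70% of its speed; a pose out of reach is approached as far as the arm can. A call with a gripper value outside its range is refused whole. The fingers move at their own pace and stop on an object; "newtons" is the grip in N (left out, the last holds). Time passes only in rows, so rows that repeat a pose let the fingers close. It gives the time, the measured TCP pose, the force, the opening and the grip force at its end, in the units of the state.
- r.get_state(): the state, without advancing time (a new reading comes with each control period).
- r.capture(name): name is "scene" or "side" or "wrist"; returns a dict with "image" (384x512x3 uint8, blue, green, red), "K" (3x3 intrinsics, pixels), "rvec" (rotation vector, rad) and "tvec" (3), from world to camera coordinates, as OpenCV has them. Camera axes: x right, y down, z forward; pixel columns grow to the right and rows downward; lengths in m; the calibration is good to about 2 mm. A picture is of the moment at which its call begins. There is no depth.
- r.close_job(): hands the job in; it is judged then, once.
The state is a dict: "time_s": time; "joints": joint angles; "qd": joint speeds; "joint_torque": joint torques, N m; "tcp_pos": TCP position; "eef_rot": TCP orientation; "contact_force": force on the tool from outside, world axes, zero at the start; "moment": the same for the moment, N m; "gripper_width": finger opening in m; "gripper_force": force on a finger pad.
Only numpy, scipy, OpenCV 4.12 (cv2) and the standard library are available. Lean on these libraries where they do the work, as an engineer would, in place of code of your own. Each camera call takes 0.05 s, during which the arm holds its last target. There are 200 camera calls.

TASK

Take the brass-headed locating pin out of its wooden stand, put it through the slot in the fixture's cover plate and feel along the slot with its tip until it drops into the hole of the carriage hidden below; then bring it fully home, collar flat on the cover, and let go. Be gentle: the pin must never bear on the fixture with more than 25 N, and the other things on the bench stay where they are.

Things in the scene. Friction and masses are not known exactly. Their poses are not given: they have to be found in the camera images.
- pin: Locating pin, about 80 g, starting upright in the stand with its collar on the stand's top. Origin: centre of the collar's underside; z points up to the head. Below: round steel shank, 8 mm diameter, 44 mm long. Above: brass collar 24 mm across, 4 mm thick, then a square brass head 18 x 18 mm, sides along x and y, from 4 to 38 mm above the origin, red dot on top.
- pin_tip (a point): Centre of the pin's lower end, 44 mm below the pin's origin. The last 2 mm of the shank taper from 8 to 5.6 mm diameter.
- stand: Fixed dark wooden block 60 x 60 mm (70 x 70 mm at the foot), 56 mm high, with one round upright hole, 11 mm in diameter and 50 mm deep, in the middle of its top. Origin: centre of its underside, on the table.
- fixture: Fixed, closed grey housing 160 mm (its x) by 116 mm (its y) with a flat aluminium cover, top 70 mm above the table. The clock movement, clamps and screws on the cover stand at most 7 mm above it. Origin: centre of its underside, on the table; z up. A slot 46 mm long (along x), 11 mm wide goes through the 8 mm thick cover, over an open space.
- slot_mid (a point): Middle of the slot, on the cover's top face (at x 0, y -25, z 70 mm of the fixture); axes as the fixture's.
- under_slot (a point): Point 30 mm straight below slot_mid, on the flat black top of the hidden carriage: a rigid plate, clamped, that does not move. It has one round upright hole, 11 mm diameter, 24 mm deep, 1 mm chamfer, exactly under the slot's centre line but anywhere up to 15 mm either side of this point along x. Tip on the carriage: collar 14 mm above the cover. In the hole: collar on the cover.
- screwdriver: Bystander: blue-handled screwdriver, 130 mm long, lying on the bench.
- cup: Bystander: small steel parts cup, 44 mm across, 18 mm high.
- loupe: Bystander: black eyeglass (loupe), 38 mm across, 34 mm high.
There are look-alikes about, which are no part of the job. What is meant by the fixture is not turquoise, and is the larger of those in its own colour.

How it is judged:
By the outcome, as a careful person would: the job done as asked, in the order asked, and still so for the second after the job is handed in, with the robot touching nothing.
It also fails if it takes over 64 s, if anything falls off the work surface, if the arm or the gripper's body presses on something with over 40 N, if the wrist force passes 120 N, or if a joint passes its speed limit or range.

## Working session

There is one attempt and no reset: what is moved stays moved. The work goes in short steps, Python scripts to look and compute and a tool call to move; the robot and the scene stay as the last step left them, time stands still between calls to the robot, and variables do not carry over. Pictures are saved under pics/ and viewed, at most 13 in all, crops included, and the job is handed in when it is done.

Besides the shell and the picture viewer there is one more tool, called by a JSON object that holds its "op" and its "data". send_rows: Moves the arm, as the interface text tells. Its arguments: {"type":"object","properties":{"steps":{"type":"array","items":{"type":"object","properties":{"dp":{"type":"array","items":{"type":"number"}},"roll":{"type":"number"},"jaw":{"type":"number"}}}},"newtons":{"type":"number"}},"required":["steps"]}

```bash
mkdir -p pics; ls; cat > h.py <<'E'
import cv2,numpy as np,pickle
from plant import r
def cap(n,save=None):
    c=r.capture(n); c=dict(c)
    if save: cv2.imwrite(f'pics/{save}.png',c['image']); pickle.dump(c,open(f'pics/{save}.pkl','wb'))
    return c
def load(s): return pickle.load(open(f'pics/{s}.pkl','rb'))
def onplane(c,uv,z):
    R=cv2.Rodrigues(np.array(c['rvec'],float))[0]; t=np.array(c['tvec'],float).reshape(3)
    o=-R.T@t; uv=np.array(uv,float).reshape(-1,2)
    d=(R.T@np.linalg.inv(np.array(c['K']))@np.c_[uv,np.ones(len(uv))].T).T
    return o+d*((z-o[2])/d[:,2])[:,None]
def proj(c,P): return cv2.projectPoints(np.array(P,float).reshape(-1,3),np.array(c['rvec'],float),np.array(c['tvec'],float),np.array(c['K'],float),None)[0].reshape(-1,2)
E
python3 - <<'E'
from h import *
for n in ['scene','side','wrist']: cap(n,n+'0')
s=r.get_state(); print({k:np.round(v,4) for k,v in s.items()})
a=load('scene0')['image'];b=load('side0')['image'];w=load('wrist0')['image']
print(a.shape)
E
```

```text
pics
{'time_s': np.float64(0.15), 'joints': array([ 9.04178e+01,  2.05827e+01,  6.46700e-01, -1.36000e-02,
       -7.01359e+01, -1.65053e+01]), 'qd': array([-0.0148, -0.1875,  0.0457,  0.1164,  0.0113,  0.1183]), 'joint_torque': array([-1.90000e-03, -5.83278e+01,  2.93291e+01,  7.00120e+00,
        8.80000e-03, -1.00000e-04]), 'tcp_pos': array([0.187 , 0.6482, 0.2398]), 'eef_rot': array([ 1.799274e+02, -8.200000e-03, -1.609210e+01]), 'contact_force': array([ 0.9534, -0.6177, -0.4374]), 'moment': array([ 0.0008, -0.0137,  0.0283]), 'gripper_force': np.float64(0.0), 'gripper_width': np.float64(0.0874)}
(384, 512, 3)
```

View pics/scene0.png

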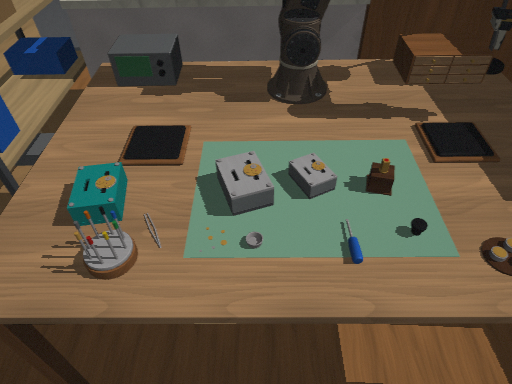

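View pics/wrist0.png

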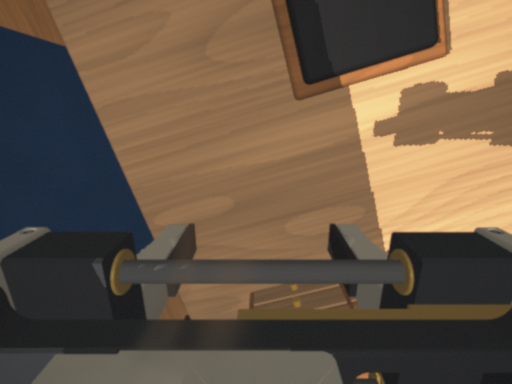

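The scene shows:
- **Fixture candidates:** a large grey housing at (243,180), a small grey one at (312,175) and a turquoise one at (98,192).
- **Pin candidates:** the brass head in the dark stand at (385,165), the coloured pegs on a round stand at (107,240), and brass movements on the covers.
- **Choice:** the grey, larger housing at (243,180) and the pin at (385,165).

The wrist view shows only bench and a tray, nothing useful. Next is a close crop of both in the scene and side views.

```bash
python3 - <<'E'
from h import *
a=load('scene0')['image']
c1=cv2.resize(a[140:220,205:285],(400,400),interpolation=cv2.INTER_CUBIC)
c2=cv2.resize(a[140:220,340:420],(400,400),interpolation=cv2.INTER_CUBIC)
cv2.imwrite('pics/crop1.png',np.hstack([c1,c2]))
c=load('scene0')
for n,uv,z in [('fix',[(243,170)],.07),('small',[(312,165)],.05),('stand',[(381,170)],.056),('pintop',[(385,160)],.094),('turq',[(98,180)],.07)]: print(n,onplane(c,uv,z).round(3))
E
```

```text
fix [[ 0.565 -0.19   0.07 ]]
small [[0.524 0.003 0.05 ]]
stand [[0.554 0.189 0.056]]
pintop [[0.557 0.191 0.094]]
turq [[ 0.6   -0.576  0.07 ]]
```

View pics/crop1.png

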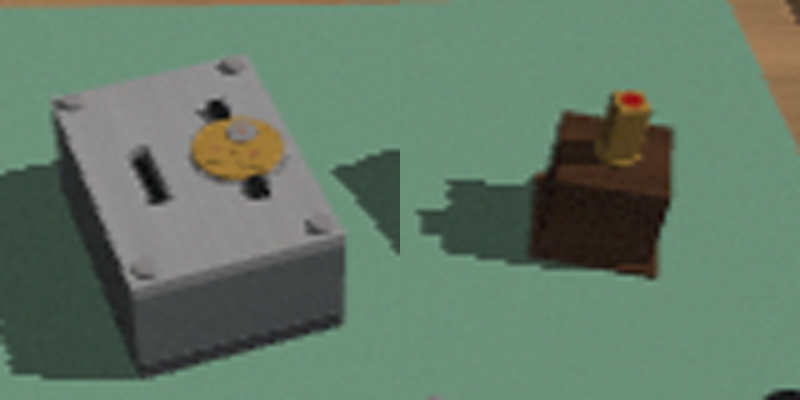

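View pics/side0.png

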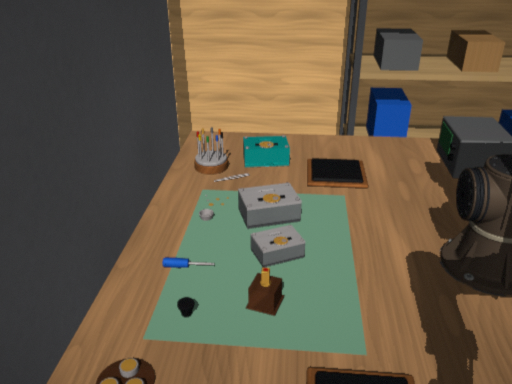

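The crops confirm both choices. In the left one, the larger grey housing has its slot at about scene pixel (235,175), with the gold movement to its right. In the right one, the brass head with red dot stands on the wooden block at about (386,160). The side view shows the same layout: fixture at (270,203), stand at (265,293).

```bash
cat >> h.py <<'E'
def tool_delta(P,yaw=None,s=None):
    from scipy.spatial.transform import Rotation as Ro
    s=s or r.get_state(); R=Ro.from_euler('xyz',s['eef_rot'],degrees=True).as_matrix()
    d=R.T@(np.array(P)-s['tcp_pos'])*1000
    return d.round(1)
E
python3 - <<'E'
from h import *
c=load('scene0'); a=c['image'].astype(int); d=load('side0'); b=d['image'].astype(int)
def red(im,x0,y0,x1,y1):
    s=im[y0:y1,x0:x1]; m=(s[...,2]>110)&(s[...,1]<70)&(s[...,0]<70)
    v,u=np.nonzero(m); return (u.mean()+x0,v.mean()+y0,len(u)) if len(u) else None
ra=red(a,370,150,400,180); rb=red(b,250,255,285,285); print(ra,rb)
if ra: print('dot',onplane(c,ra[:2],.094))
if rb: print('dot side',onplane(d,rb[:2],.094))
cr=lambda x,y:((x+.5)/5-.5+205,(y+.5)/5-.5+140)
P=onplane(c,[cr(55,100),cr(135,290),cr(345,236),cr(245,56)],.07)
print(P.round(4)); print(np.linalg.norm(np.roll(P,-1,0)-P,axis=1).round(4)); print('centre',P.mean(0))
x=(P[1]-P[0]+P[2]-P[3])[:2]; print('yaw',np.degrees(np.arctan2(x[1],x[0])))
y=np.degrees(np.arctan2(x[1],x[0])); t=np.radians(y)
print('slot from box',P.mean(0)[:2]+.025*np.array([np.sin(t),-np.cos(t)]),'slot seen',onplane(c,[cr(150,174)],.07))
print(tool_delta([.557,.191,.241]))
E
```

```text
(np.float64(386.0), np.float64(159.5), 8) (np.float64(265.1666666666667), np.float64(269.0833333333333), 12)
dot [[0.55508061 0.19380263 0.094     ]]
dot side [[0.55481693 0.1949052  0.094     ]]
[[ 0.5201 -0.2684  0.07  ]
 [ 0.6695 -0.2154  0.07  ]
 [ 0.6317 -0.1086  0.07  ]
 [ 0.4823 -0.1619  0.07  ]]
[0.1585 0.1133 0.1586 0.113 ]
centre [ 0.57590235 -0.18857707  0.07      ]
yaw 19.59636153043087
slot from box [ 0.58428714 -0.21212904] slot seen [[ 0.58266352 -0.21195228  0.07      ]]
[482.2 336.8  -0.7]
```

{"op": "send_rows", "data": {"steps": [{"dp":[50,35,0],"roll":0,"jaw":100},{"dp":[100,70,0],"roll":0,"jaw":100},{"dp":[150,105,0],"roll":0,"jaw":100},{"dp":[200,140,0],"roll":0,"jaw":100},{"dp":[240,168,0],"roll":0,"jaw":100}]}}

```text
time_s: 0.78
tcp_pos: [0.3721, 0.4185, 0.2406]
eef_rot: [180.0, 0.0, -16.1]
contact_force: [0.9, 0.3, -0.2]
gripper_width: 0.0877
gripper_force: 0.0
```

{"op": "send_rows", "data": {"steps": [{"dp":[50,35,0],"roll":0,"jaw":100},{"dp":[100,70,0],"roll":0,"jaw":100},{"dp":[150,105,0],"roll":0,"jaw":100},{"dp":[182,128,0],"roll":0,"jaw":100},{"dp":[182,128,0],"roll":0,"jaw":100}]}}

```text
time_s: 1.4
tcp_pos: [0.5116, 0.2449, 0.2401]
eef_rot: [180.0, 0.0, -16.3]
contact_force: [-1.0, -0.1, -0.1]
gripper_width: 0.0875
gripper_force: 0.0
```

```bash
python3 - <<'E'
from h import *
s=r.get_state(); print(s['tcp_pos'],s['eef_rot'],s['joints'].round(1) if hasattr(s['joints'],'round') else s['joints'])
w=cap('wrist','wrist1'); print(proj(w,[s['tcp_pos'],[.555,.194,.094]]).round(0))
print(tool_delta([.555,.194,.24]))
E
```

```text
[0.51160696 0.24490599 0.24014186] [ 1.79956052e+02  2.16457591e-02 -1.63027797e+01] [ 45.3  10.5 -13.2   0.  -66.4  28.4]
[[261. 248.]
 [295. 133.]]
[56.8 37.6  0.2]
```

View pics/wrist1.png

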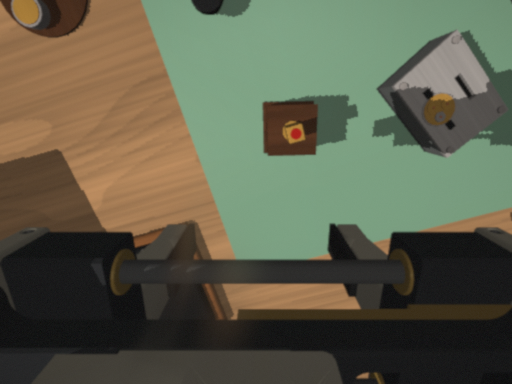

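The wrist view shows the head with its red dot at (294,132), against a predicted (295,133). The stand is at (290,128) and the head is turned slightly. I'll get its yaw from the brass mask's rectangle.

```bash
python3 - <<'E'
from h import *
w=load('wrist1'); im=w['image'].astype(int)
s=im[110:155,265:325]; 
red=(s[...,2]>110)&(s[...,1]<70)&(s[...,0]<70)
v,u=np.nonzero(red); ruv=(u.mean()+265,v.mean()+110); print('red',ruv,onplane(w,ruv,.094).round(4))
m=((s[...,2]>170)&(s[...,1]>110)|red).astype(np.uint8)
m=cv2.morphologyEx(m,cv2.MORPH_CLOSE,np.ones((3,3)))
c=max(cv2.findContours(m,0,2)[0],key=cv2.contourArea)
rc=cv2.minAreaRect(c); print(rc)
b=cv2.boxPoints(rc)+[265,110]; P=onplane(w,b,.094); e=P[1]-P[0]; f=P[2]-P[1]
print(np.linalg.norm(e),np.linalg.norm(f),'yaw mod90',np.degrees(np.arctan2(e[1],e[0]))%90,P.mean(0))
cv2.imwrite('pics/c2.png',np.hstack([cv2.resize(s.astype(np.uint8),None,fx=6,fy=6,interpolation=0),cv2.resize(cv2.cvtColor(m*255,8),None,fx=6,fy=6,interpolation=0)]))
E
```

```text
red (np.float64(295.6923076923077), np.float64(133.3846153846154)) [[0.5546 0.1937 0.094 ]]
((29.64615249633789, 23.369230270385742), (13.857514381408691, 14.734573364257812), 74.74488067626953)
0.015584749864293283 0.014793047168471454 yaw mod90 88.72082561103636 [0.55484583 0.19477182 0.094     ]
```

View pics/c2.png

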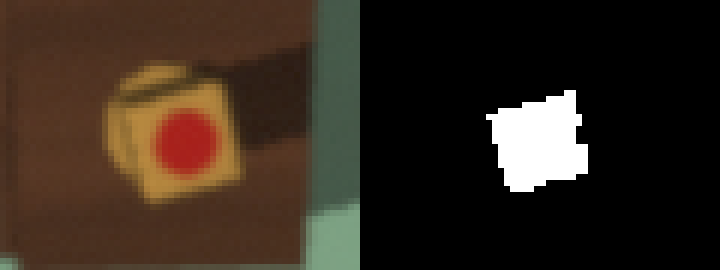

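{"op": "send_rows", "data": {"steps": [{"dp":[40,27,10],"roll":-0.13,"jaw":100},{"dp":[57,38,40],"roll":-0.26,"jaw":70},{"dp":[57,38,80],"roll":-0.26,"jaw":70},{"dp":[57,38,100],"roll":-0.26,"jaw":70},{"dp":[57,38,100],"roll":-0.26,"jaw":70}]}}

```text
time_s: 2.08
tcp_pos: [0.5534, 0.1951, 0.1389]
eef_rot: [179.9, 0.2, -1.1]
contact_force: [1.0, 0.5, 0.9]
gripper_width: 0.0619
gripper_force: 0.0
```

```bash
python3 - <<'E'
from h import *
s=r.get_state(); print(s['tcp_pos'],s['eef_rot'])
w=cap('wrist','wrist2'); print(proj(w,[s['tcp_pos'],[.5546,.1937,.094]]).round(0))
im=w['image'].astype(int)
red=((im[...,2]>110)&(im[...,1]<70)&(im[...,0]<70)).astype(np.uint8)
n,l,st,ce=cv2.connectedComponentsWithStats(red)
for i in range(1,n):
    if st[i,4]>40: print(st[i],ce[i],onplane(w,ce[i],.094).round(4))
print(tool_delta([.5546,.1937,.080]))
E
```

```text
[0.55340973 0.19514724 0.13893923] [ 1.79884368e+02  1.67604187e-01 -1.13777849e+00]
[[261. 248.]
 [263. 217.]]
[ 0.4  1.8 60.4]
```

View pics/wrist2.png

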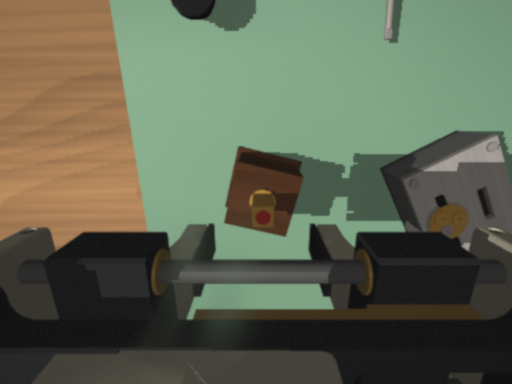

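The head sits square and centred between the fingers, red dot at (263,217) as predicted. I'll lower straight down and grip.

{"op": "send_rows", "data": {"steps": [{"dp":[0,1,25],"roll":0,"jaw":70},{"dp":[0,1,45],"roll":0,"jaw":70},{"dp":[0,1,58],"roll":0,"jaw":60},{"dp":[0,1,60],"roll":0,"jaw":40},{"dp":[0,1,60],"roll":0,"jaw":30}], "newtons": 30}}

```text
time_s: 2.75
tcp_pos: [0.5552, 0.1943, 0.0814]
eef_rot: [-180.0, -0.1, -1.2]
contact_force: [0.8, -0.6, 0.8]
gripper_width: 0.0379
gripper_force: 0.0
```

{"op": "send_rows", "data": {"steps": [{"dp":[0,0,0],"roll":0,"jaw":0},{"dp":[0,0,0],"roll":0,"jaw":0},{"dp":[0,0,0],"roll":0,"jaw":0},{"dp":[0,0,0],"roll":0,"jaw":0},{"dp":[0,0,0],"roll":0,"jaw":0}], "newtons": 30}}

```text
time_s: 3.38
tcp_pos: [0.555, 0.1941, 0.0811]
eef_rot: [-180.0, -0.0, -1.2]
contact_force: [-1.3, 0.8, 5.5]
gripper_width: 0.0177
gripper_force: 30.0
```

{"op": "send_rows", "data": {"steps": [{"dp":[0,0,-5],"roll":0,"jaw":0},{"dp":[0,0,-20],"roll":0,"jaw":0},{"dp":[0,0,-50],"roll":0,"jaw":0},{"dp":[0,0,-85],"roll":0,"jaw":0},{"dp":[0,0,-100],"roll":0,"jaw":0}], "newtons": 40}}

```text
time_s: 4.0
tcp_pos: [0.5555, 0.1943, 0.1835]
eef_rot: [-179.9, -0.2, -1.2]
contact_force: [-0.6, 0.0, -0.3]
gripper_width: 0.0175
gripper_force: 40.0
```

```bash
python3 - <<'E'
from h import *
s=r.get_state(); print(s['tcp_pos'],s['eef_rot'],s['gripper_width'],s['contact_force'])
for n in ['scene','side','wrist']: cap(n,n+'3')
s=r.get_state(); print(s['tcp_pos'],s['eef_rot'],s['contact_force'])
c=load('scene3');d=load('side3')
p=s['tcp_pos']
out=[]
for k,q in ((c,'scene'),(d,'side')):
    uv=proj(k,[p-[0,0,.0251+.044],p-[0,0,.025]]); print(q,uv.round(1))
    x,y=uv.mean(0).round().astype(int); out.append(cv2.resize(k['image'][y-30:y+30,x-30:x+30],(390,390),interpolation=cv2.INTER_CUBIC)); print(x-30,y-30)
cv2.imwrite('pics/c3.png',np.hstack(out))
print(tool_delta([.5835,-.212,.18]))
E
```

```text
[0.55552026 0.19428989 0.18345233] [-1.79891643e+02 -1.66106795e-01 -1.18098335e+00] 0.017509832122750767 [-0.60378216  0.00463367 -0.30428504]
[0.55467717 0.19398663 0.18099242] [-1.79942243e+02 -4.00667415e-02 -1.20449321e+00] [-0.57984388  0.4038471  -1.07055375]
scene [[387.6 154.2]
 [391.7 140.7]]
360 117
side [[265.3 262.3]
 [265.4 245.6]]
235 224
[ 37.3 405.3   0.6]
```

View pics/c3.png

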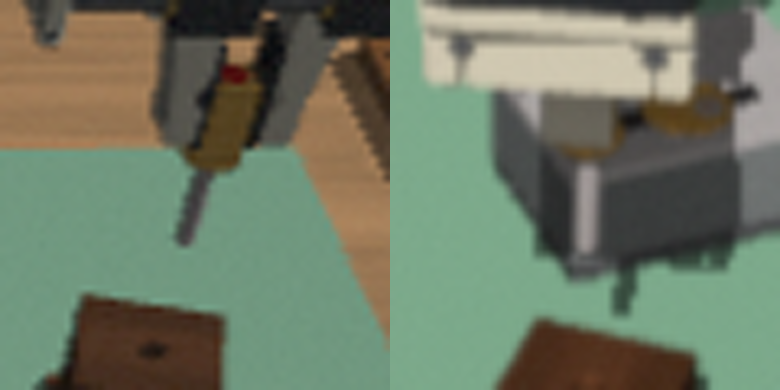

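The pin is held straight. Its tip is at scene (388,154), against a predicted (387.6,154.2), and at side (265,263), against (265.3,262.3). Next I'll carry it to just short of the fixture to look at the slot from the wrist.

{"op": "send_rows", "data": {"steps": [{"dp":[-5,30,-5],"roll":0,"jaw":0},{"dp":[-10,85,-10],"roll":0,"jaw":0},{"dp":[-15,145,-15],"roll":0,"jaw":0},{"dp":[-20,205,-20],"roll":0,"jaw":0},{"dp":[-30,265,-20],"roll":0,"jaw":0}]}}

```text
time_s: 4.78
tcp_pos: [0.5179, -0.0729, 0.1999]
eef_rot: [180.0, 0.1, -1.2]
contact_force: [1.8, -1.4, -1.2]
gripper_width: 0.0178
gripper_force: 40.0
```

{"op": "send_rows", "data": {"steps": [{"dp":[-5,50,0],"roll":0,"jaw":0},{"dp":[-5,100,0],"roll":0,"jaw":0},{"dp":[-5,130,0],"roll":0,"jaw":0},{"dp":[-5,140,0],"roll":0,"jaw":0},{"dp":[-5,140,0],"roll":0,"jaw":0}]}}

```text
time_s: 5.4
tcp_pos: [0.5104, -0.2108, 0.1997]
eef_rot: [-180.0, 0.1, -1.3]
contact_force: [0.1, -0.1, -0.6]
gripper_width: 0.0178
gripper_force: 40.0
```

```bash
python3 - <<'E'
from h import *
cap('wrist','w4'); w=cap('wrist','wrist4'); s=r.get_state(); print(s['time_s'],s['tcp_pos'],s['eef_rot'],s['contact_force'])
t=np.radians(19.6); S=np.array([.5835,-.212,.07]); ex=np.array([np.cos(t),np.sin(t),0])
print(proj(w,[S,S+.023*ex,S-.023*ex]).round(0))
E
```

```text
5.5 [ 0.5109701  -0.20973964  0.20016614] [-1.79986907e+02  4.13536063e-02 -1.17886264e+00] [ 0.42231234 -0.68893453 -0.25584187]
[[261. 117.]
 [253.  94.]
 [269. 139.]]
```

View pics/wrist4.png

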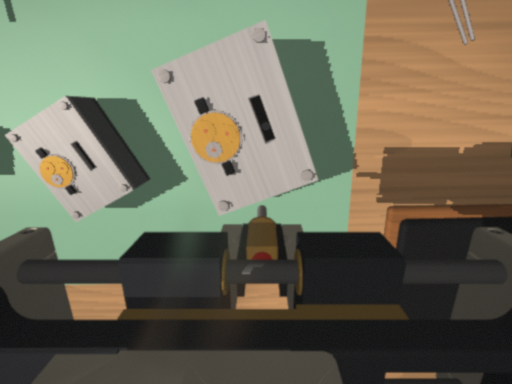

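The wrist view shows the fixture with its slot centred at about (262,118), predicted (261,117). The pin's tip is at about (262,210). I'll measure the slot with a dark mask.

```bash
python3 - <<'E'
from h import *
w=load('wrist4'); g=cv2.cvtColor(w['image'],6)
s=g[85:155,235:290]; m=(s<95).astype(np.uint8)
n,l,st,ce=cv2.connectedComponentsWithStats(m)
i=max(range(1,n),key=lambda k:st[k,4] if abs(ce[k]-[27,33]).max()<8 else 0); print(st[i],ce[i])
c=cv2.findContours((l==i).astype(np.uint8),0,1)[0][0]
rc=cv2.minAreaRect(c); b=cv2.boxPoints(rc)+[235,85]; P=onplane(w,b,.07)
print(b.round(1).tolist()); print(P.round(4)); L=np.linalg.norm(np.diff(P,axis=0),axis=1); print(L,P.mean(0))
e=P[1]-P[0] if L[0]>L[1] else P[2]-P[1]; print(np.degrees(np.arctan2(e[1],e[0]))%180)
# fixture outline from cover corners seen
Q=onplane(w,[(152,71),(266,22),(317,180),(219,214)],.07); print(Q.round(4),np.linalg.norm(np.roll(Q,-1,0)-Q,axis=1).round(3))
for r_ in s[::2,8:46:1]: print(' '.join('%3d'%v for v in r_[::2]))
E
```

```text
[ 15  10  25  47 488] [26.73565574 33.04303279]
[[248.9, 98.1], [258.7, 94.5], [274.6, 138.2], [264.8, 141.8]]
[[ 0.6017 -0.2001  0.07  ]
 [ 0.6048 -0.2099  0.07  ]
 [ 0.5624 -0.2251  0.07  ]
 [ 0.559  -0.2149  0.07  ]]
[0.0102173  0.04498079 0.01071497] [ 0.58197762 -0.21247971  0.07      ]
19.74761185294514
[[ 0.628  -0.109   0.07  ]
 [ 0.6663 -0.2179  0.07  ]
 [ 0.5173 -0.2702  0.07  ]
 [ 0.4802 -0.1624  0.07  ]] [0.116 0.158 0.114 0.157]
184 183 179 180 184 184 182 182 179 178 179 180 176 178 179 178 179 180 182
183 183 181 181 183 186 182 182 181 178 179 183 178 176 179 178 178 179 181
184 184 182 180 182 186 183 182 181 178 178 181 179 175 177 178 178 179 180
182 183 183 180 180 184 185 182 182 182 178 180 181 176 177 179 178 178 181
182 183 184 182 179 182 184 178 177 182 178 179 182 179 176 179 179 176 179
181 182 184 182 174 160 146 108 111 180 179 177 181 179 175 178 179 177 178
179 182 178 144 106  73  45  30  47 164 181 178 180 181 178 177 179 179 178
179 181 175 100  34  23  26  24  27 125 181 177 179 181 178 177 178 178 177
180 181 182 128  44  21  25  26  28  77 174 18
[... 1305 characters left out ...]
  65 169 180 178
157 161 179 182 178 177 182 180 180 175 107  32  24  23  26  35 135 180 177
161 161 177 181 180 176 181 180 179 180 142  50  28  38  71 110 167 181 178
169 175 177 180 181 177 179 181 179 179 168  88  75 117 155 175 180 180 180
177 180 176 178 181 180 177 181 179 181 178 142 149 172 181 185 181 179 180
178 180 177 176 181 181 176 179 180 180 180 181 180 180 182 184 182 179 179
176 179 179 174 178 182 177 176 180 181 179 180 181 179 180 184 183 180 179
179 179 180 175 176 180 180 175 179 179 181 179 182 181 180 183 184 181 178
180 178 180 177 174 180 180 177 178 180 179 179 181 181 180 181 184 181 179
181 178 180 178 174 177 181 178 176 180 180 180 180 180 179 181 184 183 180
```

{"op": "send_rows", "data": {"steps": [{"dp":[28,4,0],"roll":-0.15,"jaw":0},{"dp":[50,7,10],"roll":-0.3,"jaw":0},{"dp":[56,7,30],"roll":-0.363,"jaw":0},{"dp":[56,7,45],"roll":-0.363,"jaw":0},{"dp":[56,7,45],"roll":-0.363,"jaw":0}]}}

```text
time_s: 6.12
tcp_pos: [0.5661, -0.2176, 0.1543]
eef_rot: [-179.9, 0.1, 19.6]
contact_force: [0.9, -0.6, -0.3]
gripper_width: 0.0181
gripper_force: 40.0
```

```bash
python3 - <<'E'
from h import *
cap('wrist');c=cap('scene','scene5'); d=cap('side','side5'); s=r.get_state(); p=s['tcp_pos'];print(s['time_s'],p,s['eef_rot'],s['contact_force'],s['moment'])
t=np.radians(19.6); ex=np.array([np.cos(t),np.sin(t)]);ey=np.array([-ex[1],ex[0]]); q=p[:2]-[.582,-.2125]; print('slot coords mm',1000*q@ex,1000*q@ey)
out=[]
for k in (c,d):
    uv=proj(k,[p-[0,0,.0691],[.582,-.2125,.07]]); print(uv.round(1))
    x,y=uv.mean(0).round().astype(int); out.append(cv2.resize(k['image'][y-25:y+25,x-25:x+25],(400,400),interpolation=cv2.INTER_CUBIC)); print(x-25,y-25)
cv2.imwrite('pics/c5.png',np.hstack(out))
E
```

```text
6.275 [ 0.56741675 -0.21832802  0.15650184] [ 1.79958918e+02 -5.71631024e-02  1.95956206e+01] [ 0.21415534 -0.8845374  -1.09420805] [-0.03040616 -0.07569941  0.03721706]
slot coords mm -15.693273074012236 -0.5983526727177075
[[232.1 165.8]
 [234.4 174.2]]
208 145
[[271.5 183.9]
 [266.4 189.9]]
244 162
```

View pics/c5.png

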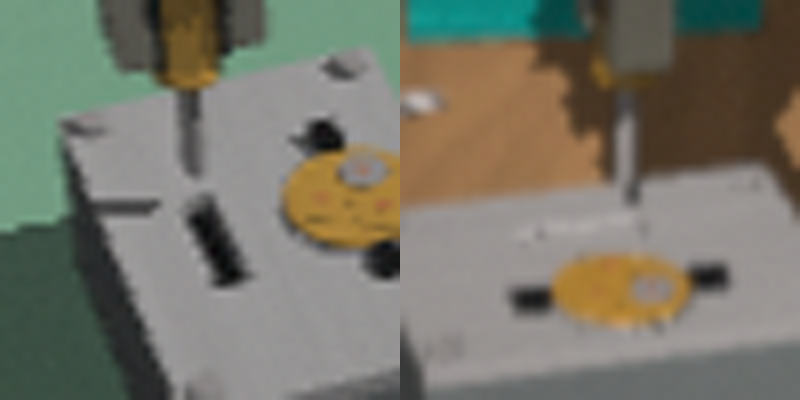

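The tip is at scene (232,166) and the slot's centre at (235,175). The tip is over the near end of the slot, as computed. I'll lower it gently.

{"op": "send_rows", "data": {"steps": [{"dp":[0.5,-0.5,8],"roll":0,"jaw":0},{"dp":[0.5,-0.5,13],"roll":0,"jaw":0},{"dp":[0.5,-0.5,15],"roll":0,"jaw":0},{"dp":[0.5,-0.5,17],"roll":0,"jaw":0},{"dp":[0.5,-0.5,18],"roll":0,"jaw":0}]}}

```text
time_s: 6.9
tcp_pos: [0.5675, -0.2179, 0.1375]
eef_rot: [180.0, 0.0, 19.6]
contact_force: [-0.2, -0.3, -0.5]
gripper_width: 0.0178
gripper_force: 40.0
```

{"op": "send_rows", "data": {"steps": [{"dp":[0,0,2],"roll":0,"jaw":0},{"dp":[0,0,5],"roll":0,"jaw":0},{"dp":[0,0,8],"roll":0,"jaw":0},{"dp":[0,0,11],"roll":0,"jaw":0},{"dp":[0,0,14],"roll":0,"jaw":0}]}}

```text
time_s: 7.52
tcp_pos: [0.5675, -0.2178, 0.1233]
eef_rot: [-180.0, 0.0, 19.6]
contact_force: [-0.5, 0.1, 0.1]
gripper_width: 0.0178
gripper_force: 40.0
```

{"op": "send_rows", "data": {"steps": [{"dp":[0,0,3],"roll":0,"jaw":0},{"dp":[0,0,6],"roll":0,"jaw":0},{"dp":[0,0,8],"roll":0,"jaw":0},{"dp":[0,0,10],"roll":0,"jaw":0},{"dp":[0,0,11],"roll":0,"jaw":0}]}}

```text
time_s: 8.15
tcp_pos: [0.5674, -0.2178, 0.1124]
eef_rot: [-180.0, 0.0, 19.6]
contact_force: [0.1, 0.3, -1.5]
gripper_width: 0.0175
gripper_force: 40.0
```

Contact is expected at a TCP height of about 0.109, so the last few mm go in small steps.

{"op": "send_rows", "data": {"steps": [{"dp":[0,0,1],"roll":0,"jaw":0},{"dp":[0,0,2],"roll":0,"jaw":0},{"dp":[0,0,2.5],"roll":0,"jaw":0},{"dp":[0,0,3],"roll":0,"jaw":0},{"dp":[0,0,3],"roll":0,"jaw":0}]}}

```text
time_s: 8.78
tcp_pos: [0.5675, -0.2178, 0.1096]
eef_rot: [180.0, -0.0, 19.6]
contact_force: [-0.2, 0.3, -1.1]
gripper_width: 0.0176
gripper_force: 40.0
```

{"op": "send_rows", "data": {"steps": [{"dp":[0,0,0.5],"roll":0,"jaw":0},{"dp":[0,0,1],"roll":0,"jaw":0},{"dp":[0,0,1],"roll":0,"jaw":0}]}}

```text
time_s: 9.15
tcp_pos: [0.5676, -0.2179, 0.1089]
eef_rot: [180.0, -0.0, 19.6]
contact_force: [-1.2, 0.6, 3.0]
gripper_width: 0.0179
gripper_force: 40.0
```

{"op": "send_rows", "data": {"steps": [{"dp":[0,0,0.5],"roll":0,"jaw":0},{"dp":[0,0,0.5],"roll":0,"jaw":0},{"dp":[0,0,0.5],"roll":0,"jaw":0}]}}

```text
time_s: 9.52
tcp_pos: [0.5677, -0.2179, 0.1087]
eef_rot: [180.0, -0.0, 19.6]
contact_force: [-0.4, 1.0, 5.9]
gripper_width: 0.0175
gripper_force: 40.0
```

The tip is on the carriage at a TCP height of 0.1087, pressing with about 6 N. Next I'll feel along +x.

{"op": "send_rows", "data": {"steps": [{"dp":[1,0,0],"roll":0,"jaw":0},{"dp":[2,0,0],"roll":0,"jaw":0},{"dp":[3,0,0],"roll":0,"jaw":0}]}}

```text
time_s: 9.9
tcp_pos: [0.5691, -0.2174, 0.1086]
eef_rot: [-180.0, 0.1, 19.6]
contact_force: [-3.0, -1.4, 6.8]
gripper_width: 0.0177
gripper_force: 40.0
```

{"op": "send_rows", "data": {"steps": [{"dp":[1,0,0],"roll":0,"jaw":0},{"dp":[2,0,0],"roll":0,"jaw":0},{"dp":[3,0,0],"roll":0,"jaw":0}]}}

```text
time_s: 10.28
tcp_pos: [0.5732, -0.2157, 0.1078]
eef_rot: [-180.0, 0.0, 19.6]
contact_force: [0.1, -0.5, -1.2]
gripper_width: 0.0176
gripper_force: 40.0
```

The tip has dropped: z fell to 0.1078 and the force vanished. I'll move on a little toward the hole's centre and lower carefully.

{"op": "send_rows", "data": {"steps": [{"dp":[0.7,0,0.5],"roll":0,"jaw":0},{"dp":[1.4,0,1],"roll":0,"jaw":0},{"dp":[1.4,0,1.5],"roll":0,"jaw":0},{"dp":[1.4,0,1.5],"roll":0,"jaw":0}]}}

```text
time_s: 10.78
tcp_pos: [0.5742, -0.2153, 0.1064]
eef_rot: [-180.0, 0.0, 19.6]
contact_force: [0.1, 0.7, -1.2]
gripper_width: 0.0179
gripper_force: 40.0
```

{"op": "send_rows", "data": {"steps": [{"dp":[0,0,0.5],"roll":0,"jaw":0},{"dp":[0,0,1],"roll":0,"jaw":0},{"dp":[0,0,1.5],"roll":0,"jaw":0},{"dp":[0,0,2],"roll":0,"jaw":0},{"dp":[0,0,2],"roll":0,"jaw":0}]}}

```text
time_s: 11.4
tcp_pos: [0.5743, -0.2154, 0.1045]
eef_rot: [-180.0, 0.0, 19.6]
contact_force: [-1.4, -0.3, -0.2]
gripper_width: 0.0178
gripper_force: 40.0
```

{"op": "send_rows", "data": {"steps": [{"dp":[0,0,1],"roll":0,"jaw":0},{"dp":[0,0,2],"roll":0,"jaw":0},{"dp":[0,0,3],"roll":0,"jaw":0},{"dp":[0,0,4],"roll":0,"jaw":0},{"dp":[0,0,4],"roll":0,"jaw":0}]}}

```text
time_s: 12.02
tcp_pos: [0.5742, -0.2153, 0.1004]
eef_rot: [-180.0, 0.0, 19.6]
contact_force: [-3.8, -0.4, -1.4]
gripper_width: 0.0178
gripper_force: 40.0
```

{"op": "send_rows", "data": {"steps": [{"dp":[-0.7,0,0],"roll":0,"jaw":0},{"dp":[-0.7,0,1],"roll":0,"jaw":0},{"dp":[-0.7,0,2],"roll":0,"jaw":0},{"dp":[-0.7,0,3],"roll":0,"jaw":0},{"dp":[-0.7,0,3],"roll":0,"jaw":0}]}}

```text
time_s: 12.65
tcp_pos: [0.574, -0.2155, 0.0975]
eef_rot: [180.0, -0.0, 19.6]
contact_force: [-1.2, -0.2, -1.4]
gripper_width: 0.018
gripper_force: 40.0
```

{"op": "send_rows", "data": {"steps": [{"dp":[0,0,0.5],"roll":0,"jaw":0},{"dp":[0,0,1],"roll":0,"jaw":0},{"dp":[0,0,1.5],"roll":0,"jaw":0},{"dp":[0,0,2],"roll":0,"jaw":0},{"dp":[0,0,2],"roll":0,"jaw":0}]}}

```text
time_s: 13.28
tcp_pos: [0.5739, -0.2156, 0.0955]
eef_rot: [180.0, -0.0, 19.6]
contact_force: [0.4, -0.2, -0.4]
gripper_width: 0.0178
gripper_force: 40.0
```

{"op": "send_rows", "data": {"steps": [{"dp":[0,0,0.4],"roll":0,"jaw":0},{"dp":[0,0,0.8],"roll":0,"jaw":0},{"dp":[0,0,1.2],"roll":0,"jaw":0},{"dp":[0,0,1.2],"roll":0,"jaw":0}]}}

```text
time_s: 13.78
tcp_pos: [0.5739, -0.2156, 0.0951]
eef_rot: [180.0, -0.0, 19.6]
contact_force: [-1.8, 1.5, 5.5]
gripper_width: 0.0179
gripper_force: 40.0
```

{"op": "send_rows", "data": {"steps": [{"dp":[0,0,0.5],"roll":0,"jaw":0},{"dp":[0,0,0.5],"roll":0,"jaw":0},{"dp":[0,0,0.5],"roll":0,"jaw":0}]}}

```text
time_s: 14.15
tcp_pos: [0.5739, -0.2156, 0.0951]
eef_rot: [180.0, -0.0, 19.6]
contact_force: [-3.8, 2.0, 9.5]
gripper_width: 0.0176
gripper_force: 40.0
```

The collar is on the cover: TCP 0.0951, stiff, exactly the height worked out. I'll ease the pressure and let go.

{"op": "send_rows", "data": {"steps": [{"dp":[0,0,-0.7],"roll":0,"jaw":0},{"dp":[0,0,-1.2],"roll":0,"jaw":0},{"dp":[0,0,-1.2],"roll":0,"jaw":25},{"dp":[0,0,-1.2],"roll":0,"jaw":40},{"dp":[0,0,-1.2],"roll":0,"jaw":60}], "newtons": 20}}

```text
time_s: 14.78
tcp_pos: [0.5737, -0.2156, 0.0949]
eef_rot: [-180.0, 0.0, 19.6]
contact_force: [0.3, 0.6, 0.4]
gripper_width: 0.0367
gripper_force: 0.0
```

{"op": "send_rows", "data": {"steps": [{"dp":[0,0,0],"roll":0,"jaw":60},{"dp":[0,0,-5],"roll":0,"jaw":60},{"dp":[0,0,-30],"roll":0,"jaw":60},{"dp":[0,0,-80],"roll":0,"jaw":60},{"dp":[-50,0,-105],"roll":0,"jaw":60}]}}

```text
time_s: 15.4
tcp_pos: [0.5293, -0.2324, 0.2027]
eef_rot: [179.8, -0.2, 19.7]
contact_force: [-0.5, -0.0, -0.3]
gripper_width: 0.0526
gripper_force: 0.0
```

```bash
python3 - <<'E'
from h import *
cap('wrist'); w=cap('wrist','wrist6'); c=cap('scene','scene6'); d=cap('side','side6'); s=r.get_state(); print(s['time_s'],s['tcp_pos'],s['contact_force'],s['gripper_width'])
im=w['image'].astype(int); red=((im[...,2]>110)&(im[...,1]<70)&(im[...,0]<70)).astype(np.uint8)
n,l,st,ce=cv2.connectedComponentsWithStats(red)
for i in range(1,n):
    if st[i,4]>20: print(ce[i],onplane(w,ce[i],.108).round(4))
a=c['image'];b=d['image'];ww=w['image']
o=[cv2.resize(k[y-32:y+32,x-32:x+32],(390,390),interpolation=cv2.INTER_CUBIC) for k,(x,y) in ((a,(240,175)),(b,(270,195)))]
cv2.imwrite('pics/c6.png',np.hstack(o))
# bystanders: change between first and last picture
for n_,k0,k in (('scene',load('scene0'),c),('side',load('side0'),d)):
    df=(cv2.absdiff(k0['image'],k['image']).max(2)>40).astype(np.uint8); n,l,st,ce=cv2.connectedComponentsWithStats(df)
    print(n_,[tuple(q) for q in st[1:] if q[4]>12])
E
```

```text
15.6 [ 0.52649758 -0.23268031  0.2014776 ] [-0.47857098  0.35803707 -0.19974789] 0.052357463070060756
[261.05555556 141.40740741] [[ 0.5735 -0.2165  0.108 ]]
scene [(np.int32(15), np.int32(0), np.int32(250), np.int32(191), np.int32(11900)), (np.int32(279), np.int32(0), np.int32(46), np.int32(17), np.int32(439)), (np.int32(318), np.int32(0), np.int32(44), np.int32(59), np.int32(1978)), (np.int32(271), np.int32(18), np.int32(9), np.int32(38), np.int32(283)), (np.int32(498), np.int32(30), np.int32(6), np.int32(8), np.int32(17)), (np.int32(310), np.int32(60), np.int32(8), np.int32(6), np.int32(20)), (np.int32(244), np.int32(66), np.int32(28), np.int32(14), np.int32(275)), (np.int32(287), np.int32(80), np.int32(150), np.int32(42), np.int32(2062)), (np.int32(313), np.int32(86), np.int32(9), np.int32(10), np.int32(33)), (np.int32(187), np.int32(109), np.int32(6), np.int32(8), np.int32(17)), (np.int32(159), np.int32(159), np.int32(18), np.int32(3), np.int32(35)), (np.int32(381), np.int32(158), np.int32(9), np.int32(7), np.int32(49)), (np.int32(220), np.int32(160), np.int32(18), np.int32(17),
[... 506 characters left out ...]
np.int32(26), np.int32(212)), (np.int32(427), np.int32(143), np.int32(59), np.int32(77), np.int32(1694)), (np.int32(501), np.int32(154), np.int32(11), np.int32(21), np.int32(158)), (np.int32(482), np.int32(172), np.int32(5), np.int32(38), np.int32(87)), (np.int32(488), np.int32(174), np.int32(12), np.int32(40), np.int32(310)), (np.int32(266), np.int32(184), np.int32(8), np.int32(8), np.int32(60)), (np.int32(475), np.int32(226), np.int32(28), np.int32(19), np.int32(154)), (np.int32(405), np.int32(251), np.int32(107), np.int32(133), np.int32(6535)), (np.int32(448), np.int32(260), np.int32(9), np.int32(7), np.int32(31)), (np.int32(260), np.int32(267), np.int32(10), np.int32(20), np.int32(160))]
```

View pics/c6.png

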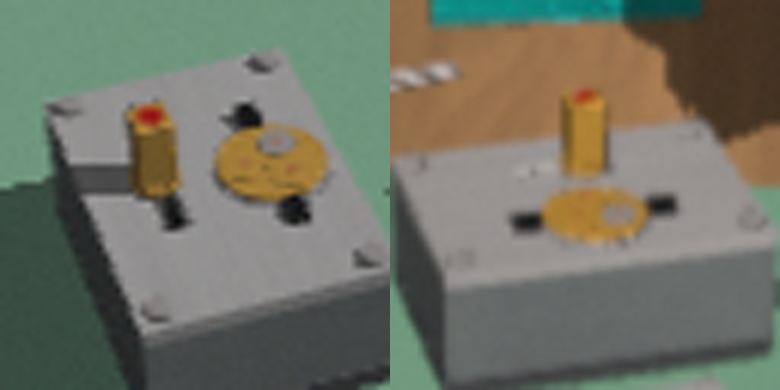

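Both views show the pin upright with its collar flat on the cover: head at scene crop (153,150) and side crop (585,130). The gripper is well clear. The red dot at head-top height lands at (0.5735, -0.2165), where I released it, and the bystanders show no change. I'll hand it in.

```bash
python3 -c "
from plant import r
print(r.close_job())"
```

```text
the job is handed in; nothing more can be done
None
```

The pin is home in the carriage's hole with its collar flat on the cover and has been let go; the wrist force readings peaked at about 10 N, the bystanders are unmoved, and I handed the job in at about 16 s.

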